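# Fetch the long bolt from under the peg rail and lay it in the length gauge

### The job

Take the long bolt (with its nut on) out of the stores bin under the peg rail and lay it in the two vee rests of the bolt length gauge, head end towards the anvil. Bring the head gently up to the anvil until it touches, so that the bolt lies flush against it, and let go. Leave the short bolt and the key bar in the bin, do not strike or lean on the rail, and do not disturb the handwheels, impeller and grease cup.

Things in the scene. Friction and masses are not known exactly. Their poses are not given: they have to be found in the camera images.
- bolt: Long steel bolt to fetch, about 0.5 kg, 139 mm long. Origin on its axis, mid bare shank, where it balances; x along the axis toward the head. Shank 20 mm thick, bare from x = -50 to +50 mm; hex head (30 mm across flats) x = 50 to 63; fixed hex nut (30 mm across flats) x = -66 to -50; thread end x = -76. Starts level in the bin, axis 41 mm above the bench, x within 12 degrees of the rack's x.
- bolt_head (a point): Centre of the flat outer face of the long bolt's head (63 mm along x from the bolt's origin).
- short_bolt: A like bolt, only 111 mm long (bare shank x = -36 to +36 mm, same head and nut); stays in the bin. Same origin and axes as the long bolt. The two bolts and the key bar lie side by side, about 70 mm apart along the rack's y, in any order.
- key: Plain square steel key bar, 120 x 18 x 18 mm, lying along its x; origin at its centre; stays in the bin.
- rack: Fixed stores bin with a peg rail over it. Origin at the bin's centre on the bench, x from its open side (facing the robot's right) to its back. Bin outer 206 x 256 mm, walls 6 mm, tops at z = 42 mm; floor top z = 6. Two bearers along y (x = -78 to -32 and 32 to 78, tops z = 26) carry the parts; between them a 64 mm wide channel is clear under the shanks. Rail posts 20 mm thick at x = 113, y = +-135 mm.
- rail (a point): Middle of the lower front edge of the wooden rail, at x = -45, y = -60, z = 216 mm of the rack. Rail 30 deep (to x = -15), 430 long in y, 40 high. 12 mm pegs stick out of it to x = +46 at z = 236, each 50 mm over the bin. It bars a gripper pointing straight down; one tilted 30 to 45 degrees, pointing down and along the rack's +x, fits in under it from the open -x side and leaves that way.
- rail_end (a point): Point under the rail at x = -30, y = -150, z = 216 mm of the rack, past the bin's end. Beyond it a red spanner and a feeler gauge hang on pegs at y = -190 and -245 mm, down to about 90 mm above the bench: fixed bystanders.
- gauge: Fixed bolt length gauge. Origin: centre of its base (210 x 90 x 14 mm) on the bench; x along the bolt's lie toward the anvil. Two open 90 degree vee rests, 8 mm thick, at x = -32 and +32 mm, hold a 20 mm shank with its axis 62 mm above the bench; lips 65 mm high, 40 mm apart. Between the rests it is clear down to z = 14. The head comes down between the far rest and the anvil.
- anvil: Part of the gauge, fixed to it. Origin: point on the rigid anvil's face, on the seated bolt's axis: x = 63 mm, z = 62 mm of the gauge. The anvil is an upright plate 50 mm wide, top at z = 86 mm. With the head touching it the bolt's origin is at the gauge's x = 0.
- handwheel_a: Grey cast-iron handwheel lying flat, 126 mm across, 27 mm high; bystander. Origin under its centre.
- handwheel_b: Grey cast-iron handwheel lying flat, 106 mm across, 27 mm high; bystander. Origin under its centre.
- impeller: Bronze pump impeller lying flat, 120 mm across, 36 mm high; bystander. Origin under its centre.
- grease_cup: Squat brass grease cup, 52 mm across, 50 mm high; bystander. Origin under its centre.
Things that resemble listed ones, but are neither listed nor needed, are in the scene too. What is shaped like the key but blue or orange is not meant. Leave any pink look-alike of the bolt alone.

How it is judged:
By the outcome, as a careful person would: the job done as asked, in the order asked, and still so for the second after the job is handed in, with the robot touching nothing.
It also fails if it takes over 45 s, if anything falls off the work surface, if the arm or the gripper's body presses on something with over 40 N, if the wrist force passes 120 N, or if a joint passes its speed limit or range.

### The arm

A 6-joint arm with a two-finger parallel gripper is mounted at the origin on the work surface. World frame = base frame: x ahead of the robot, y to its left, z up, the work surface at z = 0. Lengths are in m, angles in rad, forces in N, time in s.
With the tool pointing down it reaches from about 0.325 to 0.775 m from the base axis. Payload 5.5 kg.
Tool frame: the origin (TCP) lies between the finger pads; the fingertips stand 8 mm ahead of it and the grasp point (between the pads) lies 11 mm behind it (tcp_to_tips is the distance from the TCP to the fingertips, in m); z points along the fingers, y is the line along which they close (so a half turn about z gives the same grasp; the last joint's range is limited). The gripper opens to 88 mm and grips with 3 to 60 N. Pads are 20 mm wide; open, the fingers measure 115 mm over their backs; the gripper's body (75 mm by 178 mm) begins 61 mm behind the grasp point.
Start: joints at [-1.305, 0.091, 1.231, -0, 1.82, -0.057], TCP at [0.19, -0.569, 0.231] pointing down, gripper open.
Joint ranges: [-2.87, 2.87], [-0.86, 2.18], [0.17, 2.46], [-1.51, 4.65], [0.06, 2.69], [-2.65, 2.65]. Speed limits (rad/s): [2.57, 2.57, 3.01, 3.14, 3.14, 3.14].

### API

Orientations are given as a unit quaternion [w, x, y, z].
In Python, from bench import * gives the robot as it stands. Calls block until the motion is done:
- move_to(position, orientation): joint-space move of the TCP to a pose.
- move_l(position, speed=0.15, orientation=None): straight line of the TCP; orientation=None keeps the orientation; speed is the mean speed in m/s.
- movej(angles): joint-space move.
- gripper_open() and close(): open the fingers fully, or close them until they stop; the grip force is fixed at half the most.
- hold(seconds).
- inverse_kinematics(position, orientation): joint angles nearest the present ones, or None.
- state(): the state.
- get_image(name): name is "scene" or "top" or "wrist"; returns a dict with "frame" (400x640x3 uint8, blue, green, red), "depth" (400x640 float32, m along the optical axis (not along the pixel's ray), 0 where there is no reading), "camera_matrix" (3x3 intrinsics, pixels), "view" (4x4, takes a point from world to camera coordinates). Camera axes: x right, y up, looking along -z (the intrinsics and any distortion apply to the point x, -y, -z); pixel columns grow to the right and rows downward; lengths in m; the calibration is good to about 2 mm. The wrist camera is an equidistant fisheye: a pixel r from the principal point sees the ray r / f radians off the axis. A picture is of the moment at which its call begins.
A pose or a line that the arm cannot do raises IKError and nothing moves.
- job_done(): hands the job in; it is judged then, once.
The state is a dict: "time": time; "joint_pos": joint angles; "dq": joint speeds; "joint_torque": joint torques, N m; "ee_pos": TCP position; "ee_rot": TCP orientation; "ft_force": force on the tool from outside, world axes, zero at the start; "moment": the same for the moment, N m; "finger_gap": finger opening in m; "finger_force": force on a finger pad.
Only numpy, scipy, OpenCV 4.12 (cv2) and the standard library are available. Lean on these libraries where they do the work, as an engineer would, in place of code of your own. Each camera call takes 0.05 s, during which the arm holds its last target. There are 200 camera calls.

## Working session

There is one attempt and no reset: what is moved stays moved. The work goes in short steps, each a Python script; the robot and the scene stay as the last script left them, time stands still between calls to the robot, and variables do not carry over. Pictures are saved under pics/ and viewed, at most 10 in all, crops included, and the job is handed in when it is done.

```bash
ls; mkdir -p pics
python3 - <<'E'
from bench import *
import cv2, numpy as np
np.set_printoptions(precision=4,suppress=True)
for n in("scene","top"):
    d=get_image(n); cv2.imwrite(f"pics/{n}.png",d["frame"]); np.savez(f"{n}.npz",**{k:d[k] for k in("frame","depth","camera_matrix","view")})
    print(d["camera_matrix"],d["view"],d.keys())
print(state())
E
```

```text
pics
[[484.6361   0.     325.0715]
 [  0.     484.6361 194.1911]
 [  0.       0.       1.    ]] [[-0.7023  0.7119  0.0004  0.362 ]
 [-0.6091 -0.6012  0.5172  0.2392]
 [ 0.3684  0.363   0.8559 -1.6283]
 [ 0.      0.      0.      1.    ]] dict_keys(['frame', 'depth', 'camera_matrix', 'view'])
[[494.0913   0.     319.2969]
 [  0.     494.0913 200.5602]
 [  0.       0.       1.    ]] [[-0.0065 -1.      0.0052 -0.0124]
 [ 0.9861 -0.0055  0.166  -0.5447]
 [-0.1659  0.0062  0.9861 -1.625 ]
 [ 0.      0.      0.      1.    ]] dict_keys(['frame', 'depth', 'camera_matrix', 'view'])
{'time': 0.1, 'joint_pos': array([-1.3047,  0.0918,  1.2317,  0.    ,  1.8198, -0.0567]), 'dq': array([ 0.0003, -0.0006, -0.0013,  0.0023, -0.0021,  0.0013]), 'joint_torque': array([  0.0031, -44.7857, -40.757 ,   0.0701,   0.0284,  -0.0001]), 'ee_pos': array([ 0.1903, -0.5688,  0.2297]), 'ee_rot': array([-0.0009,  0.987 ,  0.1607, -0.0001]), 'ft_force': array([0.4609, 0.4958, 0.0086]), 'moment': array([0.0003, 0.0145, 0.0346]), 'finger_force': 0.0, 'finger_gap': 0.08759091752311195}
```

View pics/scene.png

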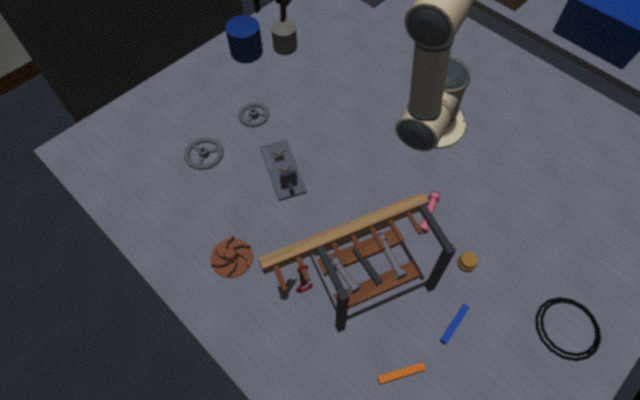

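View pics/top.png

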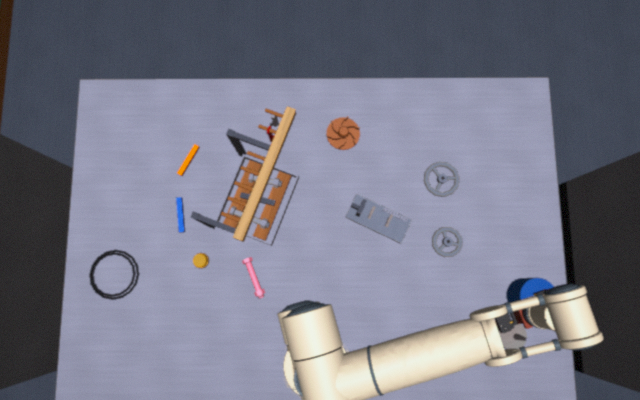

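The scene picture shows the bin and rail around (370,265), the gauge at (283,170), the spanner and feeler at (295,280), and a pink look-alike at (430,210). In the top picture the bin is at (258,200), the gauge at (378,218), handwheels at (442,179) and (447,242), the impeller at (343,133) and the grease cup at (201,260). Rack +x runs towards image left and up. Next I'll zoom in on the bin and gauge in both views.

Run:
```python
import cv2, numpy as np
t=np.load("top.npz")["frame"]; s=np.load("scene.npz")["frame"]
def c(f,u0,v0,w,h,k): 
    f=np.clip(f[v0:v0+h,u0:u0+w].astype(float)*1.3,0,255).astype(np.uint8)
    return cv2.resize(f,None,fx=k,fy=k,interpolation=cv2.INTER_CUBIC)
# top bin 205..305,100..250 x4 ; scene bin 300..460,190..330 ; gauges
A=c(t,205,145,100,105,4); B=c(s,300,215,100,100,4)[:, :400]
C=c(t,340,185,80,60,4); D=c(s,250,130,80,75,4)[:240]
B=cv2.resize(B,(400,400))
W=np.zeros((600,800,3),np.uint8)
cv2.imwrite("pics/bin.png",np.hstack([A[:400],B])); 
# separate gauge pic
cv2.imwrite("pics/gauge.png",np.hstack([cv2.resize(C,(400,300)),cv2.resize(c(s,250,133,80,60,4),(400,300))]))
```

```text
(no output)
```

View pics/bin.png

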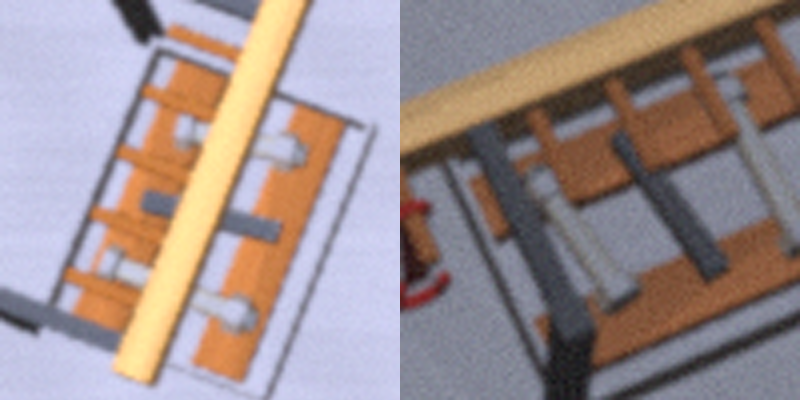

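View pics/gauge.png

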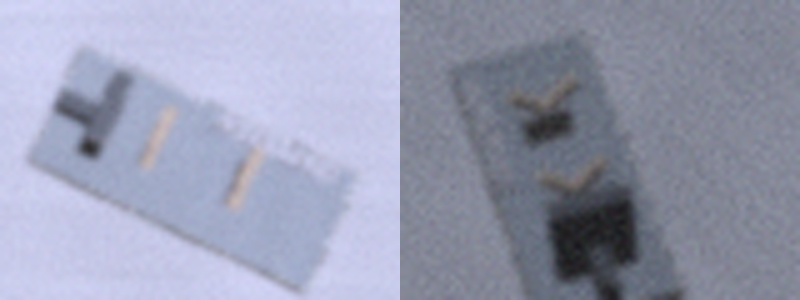

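The top crop shows two bolts and the dark key bar. The upper bolt runs from crop (178,128) to (305,155), about 32 full-image px, so it is the short one. The lower bolt, nearest the robot, runs (103,262) to (255,315), about 40 px, so it is the long one. Now the 3D measurement from the depth of both views.

```bash
cat > h.py <<'E'
import numpy as np, cv2
np.set_printoptions(precision=4,suppress=True)
def cloud(d):
    K=d["camera_matrix"];V=d["view"];Z=d["depth"].astype(float)
    v,u=np.mgrid[:Z.shape[0],:Z.shape[1]]
    P=np.stack([(u-K[0,2])/K[0,0]*Z,-(v-K[1,2])/K[1,1]*Z,-Z],-1)
    W=(P-V[:3,3])@V[:3,:3]; W[Z==0]=np.nan; return W
def proj(d,p):
    c=d["view"][:3,:3]@p+d["view"][:3,3]; K=d["camera_matrix"]
    return np.array([K[0,0]*c[0]/-c[2]+K[0,2], K[1,1]*-c[1]/-c[2]+K[1,2]])
E
python3 - <<'E'
from h import *
D={n:np.load(n+".npz") for n in("top","scene")}
C={n:cloud(D[n]) for n in D}
T=C["top"]
print("table z",np.nanmedian(T[100:300,500:540,2]),np.nanstd(T[100:300,500:540,2]),np.nanmedian(C["scene"][140:180,80:120,2]))
# gauge
g=T[190:250,335:420].reshape(-1,3)
m=(g[:,2]>.007)
r=cv2.minAreaRect(g[m][:,:2].astype(np.float32)*1000);print("gauge rect",r,np.nanmedian(g[m][:,2]))
a=g[g[:,2]>.068];print("anvil",a.mean(0),len(a)); 
gc=np.array(r[0])/1000
for n in C:
    P=C[n].reshape(-1,3)
    P=P[np.linalg.norm(P[:,:2]-gc,axis=1)<.15]; 
    for lo,hi in((.01,.02),(.045,.068),(.075,.095)):
        q=P[(P[:,2]>lo)&(P[:,2]<hi)]; print(n,lo,len(q),q.mean(0) if len(q) else '')
    q=P[(P[:,2]>.008)&(P[:,2]<.02)];r=cv2.minAreaRect(q[:,:2].astype(np.float32)*1000);print(r)
# rack
for n in C:
    P=C[n].reshape(-1,3);uv=np.stack(np.mgrid[:400,:640][::-1],-1).reshape(-1,2)
    bx=proj(D[n],T[240,262]) 
    m=(P[:,0]>.4)&(P[:,0]<.95)&(P[:,1]>0)&(P[:,1]<.5)
    q=P[m&(P[:,2]>.24)&(P[:,2]<.27)];r=cv2.minAreaRect(q[:,:2].astype(np.float32)*1000);print(n,"rail",len(q),r,np.median(q[:,2]))
    q=P[m&(P[:,2]>.012)&(P[:,2]<.032)];r=cv2.minAreaRect(q[:,:2].astype(np.float32)*1000);print(n,"bearers",len(q),r,np.median(q[:,2]))
E
```

```text
table z 0.0020504287334177015 0.05371250175464917 0.001950919785786562
gauge rect ((484.8706359863281, -214.68606567382812), (291.0464172363281, 204.6663360595703), 89.65001678466797) 0.014935338331478715
anvil [ 0.5157 -0.1576  0.0857] 74
top 0.01 1165 [ 0.4844 -0.2224  0.0148]
top 0.045 86 [ 0.4962 -0.1992  0.0559]
top 0.075 67 [ 0.5182 -0.1546  0.0868]
((485.90484619140625, -216.9394073486328), (288.7466125488281, 282.5002136230469), 86.988037109375)
scene 0.01 1062 [ 0.486  -0.2187  0.0151]
scene 0.045 182 [ 0.5016 -0.1825  0.0561]
scene 0.075 105 [ 0.5163 -0.152   0.0849]
((496.16595458984375, -230.3466033935547), (278.04998779296875, 238.72454833984375), 55.35078811645508)
top rail 2434 ((623.1229858398438, 211.8240509033203), (169.5404510498047, 429.5631408691406), 68.67083740234375) 0.2551451880750296
top bearers 1888 ((681.1392822265625, 248.09568786621094), (461.43194580078125, 550.6723022460938), 87.46028137207031) 0.02414944540431673
scene rail 4125 ((620.7062377929688, 212.41189575195312), (169.81385803222656, 428.6024475097656), 68.46267700195312) 0.254933899884673
scene bearers 3053 ((573.9036254882812, 278.4195556640625), (414.70526123046875, 312.1339416503906), 82.6013412475586) 0.024392672679869148
```

Run:
```python
from h import *
D={n:np.load(n+".npz") for n in("top","scene")}
C={n:cloud(D[n]) for n in D}
def comps(M,minn):
    k,L,S,_=cv2.connectedComponentsWithStats(M.astype(np.uint8),connectivity=4)
    return [L==i for i in range(1,k) if S[i,4]>=minn]
th=np.deg2rad(68.6);R=np.array([[np.cos(th),-np.sin(th)],[np.sin(th),np.cos(th)]]);o=np.array([.6220,.2120])-R@[.039,-.060]
print("rack",o)
for n in C:
    W=C[n];z=W[...,2]
    m=(np.linalg.norm(W[...,:2]-[.485,-.217],axis=-1)<.16)&(z>.009)&(z<.1)
    for c in comps(m,300):
        q=W[c&(z<.02)];r=cv2.minAreaRect(q[:,:2].astype(np.float32)*1000);print(n,"gauge",len(q),r)
        q=W[c];r=cv2.minAreaRect(q[:,:2].astype(np.float32)*1000);print("  all",r)
    for lo,hi in((.04,.07),(.075,.095)):
      for c in comps(m&(z>lo)&(z<hi),8):
        q=W[c];print("   part",lo,len(q),q.mean(0),q[:,2].max(),cv2.minAreaRect(q[:,:2].astype(np.float32)*1000))
    x=(W[...,:2]-o)@R
    m=(abs(x[...,0])<.097)&(abs(x[...,1])<.122)&(z>.036)&(z<.07)
    for c in comps(m,15):
        q=np.c_[x[c],z[c]];vx=cv2.fitLine(q[:,:2].astype(np.float32),cv2.DIST_HUBER,0,.001,.001).ravel()
        v,u=np.nonzero(c)
        print(n,"obj",len(q),"px",u.mean(),v.mean(),"mean",q.mean(0),"x",q[:,0].min(),q[:,0].max(),"y",q[:,1].min(),q[:,1].max(),"zmax",np.percentile(q[:,2],95),"dir",vx[:2])
```

```text
rack [0.5519 0.1976]
top gauge 1153 ((489.0337219238281, -218.3968048095703), (209.49301147460938, 94.64022064208984), 64.4403076171875)
  all ((489.0950927734375, -218.29611206054688), (209.70654296875, 94.66595458984375), 64.41950225830078)
   part 0.04 30 [ 0.5283 -0.1353  0.0451] 0.0504955875211734 ((528.2147827148438, -135.87648010253906), (27.131013870239258, 12.089338302612305), 62.9277229309082)
   part 0.04 36 [ 0.5034 -0.1894  0.058 ] 0.0694293144319163 ((502.6529235839844, -189.22683715820312), (7.597573280334473, 43.09759521484375), 63.52531433105469)
   part 0.04 8 [ 0.4969 -0.1433  0.0539] 0.06945788898058519 ((496.640380859375, -143.14797973632812), (12.068511962890625, 2.35917067527771), 57.3199577331543)
   part 0.04 33 [ 0.4749 -0.2468  0.0575] 0.0678580758569509 ((473.57391357421875, -246.4898681640625), (8.345792770385742, 41.44463348388672), 65.03092956542969)
   part 0.075 67 [ 0.5182 -0.1546  0.0868] 0.0941938183543598 ((518.9656982421875, -155.15855407714844), (13.29140853881836, 50.45855712890625), 62.742950439453125)
top obj 59 px 252.28813559322035 177.5084
[... 2046 characters left out ...]
4103317260742, 49.67588806152344), 64.86628723144531)
scene obj 351 px 391.98575498575497 257.8575498575499 mean [0.0093 0.0692 0.0503] x -0.07221757121857512 0.06703740283570112 y 0.05265475849580391 0.08716408856087336 zmax 0.05822565886084295 dir [ 0.9972 -0.0751]
scene obj 265 px 368.8452830188679 267.74716981132076 mean [0.0076 0.0002 0.0442] x -0.06055481200229483 0.05793194013623738 y -0.016504325034408168 0.015514723283758896 zmax 0.04862307972521524 dir [0.9854 0.1701]
scene obj 328 px 345.3536585365854 275.2591463414634 mean [ 0.0035 -0.0684  0.0505] x -0.05790382428878696 0.053806540917657464 y -0.08639010454914334 -0.042801674990402765 zmax 0.05831666906648062 dir [0.9839 0.1789]
```

The long bolt lies next to the bin's end wall, with its axis about 53 mm from the inner face. The open fingers reach 57.5 mm out, so a square-on grasp would hit the wall. I'll check what control the gripper gives, and take a wrist look from the open side.

```bash
cat > clr.py <<'E'
from h import *
def box(cx,hx,yaw=0): return (np.array(cx),np.array(hx),np.deg2rad(yaw))
OB={"wall":box([0,.125,.021],[.103,.003,.021]),"key":box([.001,-.001,.035],[.060,.009,.009],8.5),"floor":box([0,0,.003],[.103,.128,.003]),
"bear+":box([.055,0,.013],[.023,.122,.013]),"bear-":box([-.055,0,.013],[.023,.122,.013]),"short":box([0,-.068,.041],[.06,.017,.017],8),
"rail":box([-.03,-.06,.236],[.015,.215,.02]),"wall-x":box([-.1,0,.021],[.003,.128,.021]),
"bolt":box([.004,.069,.041],[.05,.01,.01],-2.6),"nut":box([-.054,.0715,.041],[.008,.017,.017],-2.6)}
def dist(P,b):
    c,s=np.cos(b[2]),np.sin(b[2]);q=P-b[0];q=np.c_[c*q[:,0]+s*q[:,1],-s*q[:,0]+c*q[:,1],q[:,2]]
    e=np.abs(q)-b[1]; return (np.linalg.norm(np.maximum(e,0),axis=1)+np.minimum(e.max(1),0)).min()
g=lambda a,b,n:np.linspace(a,b,n)
def pts(xs,ys,zs): return np.stack(np.meshgrid(xs,ys,zs,indexing='ij'),-1).reshape(-1,3)
def clear(t,phi,d,s,off=(0,0,0),gap=.088):
    M,_=ori(0,t,phi); M=M.copy()
    c=-M[:,1]  # + y side
    tip=np.array([.004,.069,.041])+M[:,2]*s+c*d+np.array(off)
    out={}
    F=[pts(g(-.01,.01,9),sg*g(gap/2,gap/2+.0135,7),-g(0,.08,41)) for sg in(1,-1)]
    B=pts(g(-.0375,.0375,13),g(-.089,.089,31),-g(.08,.25,31))
    for nm,P in(("f+",F[1]),("f-",F[0]),("body",B)):
        W=P@M.T+tip
        for k,b in OB.items():
            x=dist(W,b)*1000
            if x<12: out[nm,k]=round(float(x),1)
    return out
E
python3 - <<'E'
from clr import *
import itertools
res=[]
for t,phi,d,s in itertools.product((32,35,38,41),range(-22,23,2),g(-.012,.012,13),(.007,.009,.012)):
    o=clear(t,phi,d,s); res.append((min(o.values(),default=12)-200*abs(d)-100*max(0,.009-s)*3,t,phi,d,s,o))
res.sort(key=lambda r:-r[0])
for r in res[:6]+[r for r in res if r[2]<0][:3]+[r for r in res if r[4]==.012][:3]: print(r)
E
```

```text
(np.float64(4.4), 35, 20, np.float64(0.012), 0.007, {('f+', 'wall'): 7.4, ('f-', 'key'): 10.7, ('f-', 'floor'): 8.7, ('body', 'key'): 11.8, ('body', 'rail'): 8.2})
(np.float64(4.300000000000001), 35, 22, np.float64(0.012), 0.007, {('f+', 'wall'): 9.3, ('f-', 'key'): 10.1, ('f-', 'floor'): 7.3, ('body', 'key'): 9.4, ('body', 'rail'): 7.3})
(np.float64(4.200000000000001), 38, 20, np.float64(0.012), 0.007, {('f+', 'wall'): 7.2, ('f-', 'key'): 10.9, ('f-', 'floor'): 8.5, ('body', 'key'): 10.5})
(np.float64(4.1000000000000005), 35, 20, np.float64(0.009999999999999998), 0.007, {('f+', 'wall'): 6.7, ('f-', 'key'): 8.8, ('f-', 'floor'): 8.0, ('body', 'key'): 11.4, ('body', 'rail'): 8.5})
(np.float64(4.1), 38, 22, np.float64(0.012), 0.007, {('f+', 'wall'): 9.2, ('f-', 'key'): 10.3, ('f-', 'floor'): 7.1, ('body', 'key'): 8.0})
(np.float64(4.0), 35, 22, np.float64(0.009999999999999998), 0.007, {('f+', 'wall'): 8.6, ('f-', 'key'): 8.1, ('f-', 'floor'): 6.6, ('body', 'key'): 9.0, ('body', 'rail'): 7.9})
(np.float64(1.6), 35, -20, np.float64(-0.012), 0.009, {('f+', 'wall'): 4.0, ('f+', 'floor'): 7.1, ('f-', 'key'): 4.9, ('body', 'rail'): 7.9})
(np.float64(1.6), 35, -18, np.float64(-0.012), 0.007, {('f+', 'wall'): 4.6, ('f+', 'floor'): 10.0, ('f-', 'key'): 4.6, ('body', 'rail'): 9.0})
(np.float64(1.6), 38, -20, np.float64(-0.012), 0.009, {('f+', 'wall'): 4.0, ('f+', 'floor'): 7.0, ('f-', 'key'): 4.7, ('body', 'wall'): 11.9})
(np.float64(1.1), 35, 20, np.float64(0.012), 0.012, {('f+', 'wall'): 3.5, ('f-', 'key'): 10.7, ('f-', 'floor'): 4.8, ('body', 'key'): 6.9, ('body', 'rail'): 8.3})
(np.float64(1.1), 35, 22, np.float64(0.012), 0.012, {('f+', 'wall'): 5.5, ('f-', 'key'): 10.1, ('f-', 'floor'): 3.5, ('body', 'key'): 4.5, ('body', 'rail'): 7.2})
(np.float64(1.1), 38, 20, np.float64(0.012), 0.012, {('f+', 'wall'): 3.5, ('f-', 'key'): 10.9, ('f-', 'floor'): 4.8, ('body', 'key'): 5.7, ('body', 'nut'): 10.9})
```

Run:
```python
from clr import *
for s in (.008,.010):
  for r in(0,.01,.02,.03,.05,.08,.12):
    M,_=ori(0,37,18); print(s,r,clear(37,18,.008,s,off=-M[:,2]*r))
from bench import *
M,q=ori(66,37,18)
p=rk([.004,.069,.041])-M[:,1]*.008+M[:,2]*(.009-.008)
pre=p-M[:,2]*.17
print(p,pre,inverse_kinematics(pre,q))
move_to(pre,q)
s=state();print(s["time"],s["ee_pos"],s["ee_rot"],q)
d=get_image("wrist");cv2.imwrite("pics/w1.png",d["frame"]);np.savez("w1.npz",**{k:d[k] for k in("frame","depth","camera_matrix","view")});print(d["camera_matrix"],d["view"],np.linalg.inv(d["view"])[:3,3])
```

```text
0.008 0 {('f+', 'wall'): 3.3, ('f-', 'key'): 7.5, ('f-', 'floor'): 7.9, ('body', 'key'): 11.5}
0.008 0.01 {('f+', 'wall'): 11.1, ('f-', 'key'): 7.5}
0.008 0.02 {('f-', 'key'): 7.5}
0.008 0.03 {('f-', 'key'): 8.0}
0.008 0.05 {}
0.008 0.08 {}
0.008 0.12 {}
0.01 0 {('f+', 'wall'): 1.7, ('f-', 'key'): 7.5, ('f-', 'floor'): 6.4, ('body', 'key'): 9.5}
0.01 0.01 {('f+', 'wall'): 9.5, ('f-', 'key'): 7.5}
0.01 0.02 {('f-', 'key'): 7.5}
0.01 0.03 {('f-', 'key'): 7.6}
0.01 0.05 {('f-', 'key'): 11.9}
0.01 0.08 {}
0.01 0.12 {}
[0.4822 0.2302 0.0427] [0.4789 0.1197 0.1718] [-0.2835 -0.2096  1.769   0.6934  1.7436  0.3079]
2.725 [0.4792 0.1191 0.1719] [-0.2948  0.8128  0.4681  0.1822] [-0.2951  0.8126  0.4685  0.182 ]
[[309.7069   0.     315.9717]
 [  0.     309.7069 202.7081]
 [  0.       0.       1.    ]] [[ 0.8682 -0.3886 -0.3086 -0.3165]
 [ 0.4809  0.8121  0.3304 -0.4168]
 [ 0.1222 -0.4353  0.8919 -0.3311]
 [ 0.      0.      0.      1.    ]] [0.5157 0.0714 0.3353]
```

View pics/w1.png

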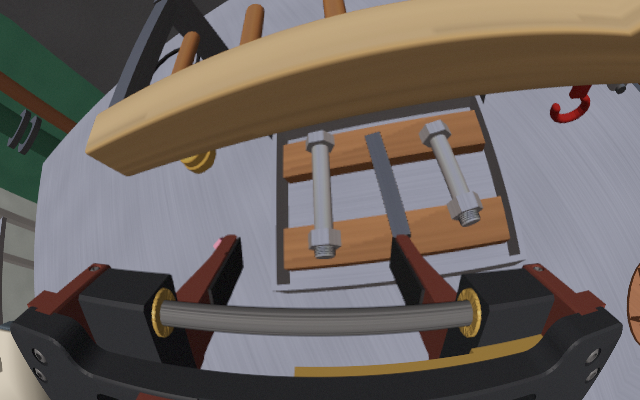

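The wrist picture shows the bin clearly. Its -x side is open.
- **Long bolt:** left, head at (318,138), shank at (321,185), nut and thread at (323,245–255).
- **Key bar:** middle, (390,190).
- **Short bolt:** right, (437,130) to (468,215), visibly shorter.
- **Pink look-alike:** outside the bin, (218,243).

The left bolt is the one to take. Next I'll measure it from this close view.

```bash
cat >> h.py <<'E'
def fcloud(d):
    K=d["camera_matrix"];V=d["view"];Z=d["depth"].astype(float)
    v,u=np.mgrid[:Z.shape[0],:Z.shape[1]]
    a=(u-K[0,2])/K[0,0];b=(v-K[1,2])/K[1,1];th=np.hypot(a,b);k=np.tan(np.minimum(th,1.5))/np.maximum(th,1e-9)
    P=np.stack([a*k*Z,-b*k*Z,-Z],-1); W=(P-V[:3,3])@V[:3,:3]; W[Z==0]=np.nan; return W
def torack(W):
    c,s=np.cos(YR),np.sin(YR);q=W[...,:2]-[.5519,.1976]; return np.stack([c*q[...,0]+s*q[...,1],-s*q[...,0]+c*q[...,1],W[...,2]],-1)
E
python3 - <<'E'
from h import *
d=np.load("w1.npz");X=torack(fcloud(d));z=X[...,2]
print("table",np.nanmedian(z[160:220,180:240]))
for nm,(u0,u1,v0,v1),lo in(("long",(300,345,120,262),.042),("short",(415,490,115,228),.042),("key",(362,412,128,232),.038)):
    S=X[v0:v1,u0:u1].reshape(-1,3);S=S[(S[:,2]>lo)&(S[:,2]<.07)]
    print(nm,len(S),S.min(0),S.max(0))
    for a in np.arange(-.075,.075,.015):
        q=S[(S[:,0]>=a)&(S[:,0]<a+.015)]
        if len(q)>5: print("  ",round(a,3),len(q),"y",np.percentile(q[:,1],[3,97]),np.median(q[:,1]),"ztop",np.percentile(q[:,2],95), "y@top",np.median(q[q[:,2]>np.percentile(q[:,2],85)][:,1]))
# +y wall
S=X[100:285,270:292].reshape(-1,3);S=S[(S[:,2]>.036)&(S[:,2]<.05)&(abs(S[:,0])<.09)];print("wall y",np.percentile(S[:,1],[5,50,95]),np.median(S[:,2]))
E
```

```text
table 0.00135383478949749
long 2682 [-0.0719  0.0519  0.042 ] [0.0687 0.0881 0.0591]
   -0.075 343 y [0.0572 0.0827] 0.06850861244445444 ztop 0.05675403568820563 y@top 0.0698269103283106
   -0.06 471 y [0.0542 0.0848] 0.06627571102217789 ztop 0.05816708990762453 y@top 0.06917960062792988
   -0.045 241 y [0.0612 0.0785] 0.06836830161829564 ztop 0.05244025083066041 y@top 0.07057892989087411
   -0.03 245 y [0.0611 0.0776] 0.0678501268560622 ztop 0.052558267594945474 y@top 0.07010186911583664
   -0.015 241 y [0.061  0.0783] 0.06798435843558906 ztop 0.052435128011193474 y@top 0.07029621358406599
   0.0 225 y [0.0605 0.0778] 0.06757915850363586 ztop 0.052336097976377956 y@top 0.07027672308254629
   0.015 213 y [0.0602 0.0768] 0.06708997424060338 ztop 0.05261724321020603 y@top 0.06996538695072395
   0.03 204 y [0.0599 0.0778] 0.06734757619150968 ztop 0.052503761841803095 y@top 0.06908180352528802
   0.045 339 y [0.0545 0.0821] 0.06665185366546351 ztop 0.05763673097083093 y@top 0.06915870732609072
   0.06 160 y [0.0532 0.0847] 0.06530873453417826 ztop 0.05805838879582743 y@top 0.069734088002
[... 1192 characters left out ...]
 -0.03 258 y [-0.011   0.0064] -0.0021726353485140753 ztop 0.046293219296186995 y@top -0.0015992863489075713
   -0.015 247 y [-0.0088  0.0088] -3.748019792719189e-05 ztop 0.046314353708242106 y@top -0.0005932032262075614
   0.0 224 y [-0.0066  0.0101] 0.0018305412627169543 ztop 0.046349536037036794 y@top 0.002973753874647391
   0.015 211 y [-0.0047  0.0124] 0.0037169958189087584 ztop 0.04618274250154547 y@top 0.0027106843474148453
   0.03 203 y [-0.0029  0.0145] 0.0060437389262331664 ztop 0.046485350784438974 y@top 0.0077289494208654195
   0.045 161 y [-0.0009  0.0159] 0.0069945630832227365 ztop 0.04634391892542168 y@top 0.007832630810100367
wall y [0.1233 0.1253 0.1297] 0.042663790701214344
```

```bash
cat >> h.py <<'E'
YAWB,T,PHI,S,DD=67.5,37,20,.009,.008
MB,QB=ori(YAWB,T,PHI)
PB=rk([.0045,.0697,.041])-MB[:,1]*DD+MB[:,2]*(S-.008)
def rep(st,nm=""): print(nm,"t",round(st["time"],2),"p",st["ee_pos"],"F",st["ft_force"],"gap",round(st["finger_gap"],4),"ff",round(st["finger_force"],1))
E
python3 - <<'E'
from h import *
from bench import *
move_l(PB-MB[:,2]*.05,speed=.12,orientation=QB);rep(state(),"near")
move_l(PB,speed=.05);rep(state(),"at"); print(PB)
if np.linalg.norm(state()["ft_force"])<6:
    close();rep(state(),"closed")
d=get_image("wrist");cv2.imwrite("pics/w2.png",d["frame"])
E
```

```text
near t 3.92 p [0.4833 0.1975 0.0813] F [-0.7836  0.2093 -0.2557] gap 0.0878 ff 0.0
at t 5.08 p [0.4819 0.2306 0.0433] F [-0.3452  0.2098  0.0612] gap 0.088 ff 0.0
[0.4817 0.2308 0.043 ]
closed t 6.13 p [0.4822 0.2306 0.0432] F [ 3.5093 -2.157  -0.9991] gap 0.0192 ff 30.0
```

View pics/w2.png

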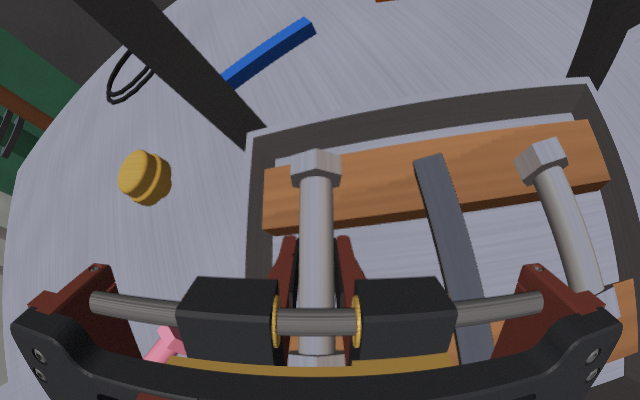

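Gripped: the gap is 19 mm on the shank between the bearers. The head at (315,165) and the nut at (320,360) are clear, and the key and short bolt haven't moved. Now I'll lift along the tool axis, leave by the open side, and hover at the gauge.

```bash
cat >> h.py <<'E'
GO,GY=np.array([.487,-.2172]),64.2
def gau(p,GO=GO,GY=GY):
    c,s=np.cos(np.deg2rad(GY)),np.sin(np.deg2rad(GY));return np.array([GO[0]+c*p[0]-s*p[1],GO[1]+s*p[0]+c*p[1],p[2]])
def togau(W,GO=GO,GY=GY):
    c,s=np.cos(np.deg2rad(GY)),np.sin(np.deg2rad(GY));q=W[...,:2]-GO; return np.stack([c*q[...,0]+s*q[...,1],-s*q[...,0]+c*q[...,1],W[...,2]],-1)
E
python3 - <<'E'
from h import *
from bench import *
p=PB-MB[:,2]*.02; move_l(p,speed=.06);rep(state(),"lift")
p=PB-MB[:,2]*.085; move_l(p,speed=.15)
c,s=np.cos(YR),np.sin(YR)
p=p-np.array([c,s,0])*.13+[0,0,.02]; move_l(p,speed=.2);rep(state(),"out")
M,q=ori(GY,T,0)
h=gau([-.012,0,.062+.065])+M[:,2]*(S-.008)
move_to(h,q);rep(state(),"hover");print(h)
hold(.3)
for n in("wrist","scene","top"):
    d=get_image(n);np.savez(n+"3.npz",**{k:d[k] for k in("frame","depth","camera_matrix","view")})
    if n=="wrist":cv2.imwrite("pics/w3.png",d["frame"])
    if n=="scene":sc=cv2.resize(d["frame"][110:230,210:370],None,fx=5,fy=5,interpolation=cv2.INTER_CUBIC);cv2.imwrite("pics/s3.png",sc)
E
```

```text
lift t 6.67 p [0.4821 0.2172 0.0579] F [ 0.403   0.1486 -5.0104] gap 0.0193 ff 30.0
out t 8.06 p [0.4362 0.0543 0.1264] F [-0.2936  1.0988 -4.6332] gap 0.019 ff 30.0
hover t 9.15 p [ 0.4823 -0.226   0.126 ] F [-1.2176 -0.2699 -5.6227] gap 0.0197 ff 30.0
[ 0.482  -0.2275  0.1262]
```

View pics/w3.png

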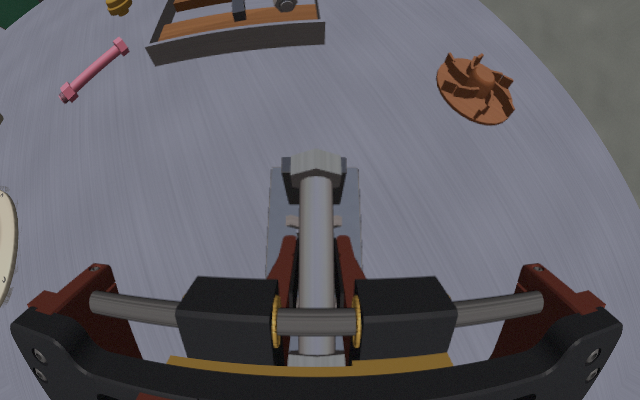

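View pics/s3.png

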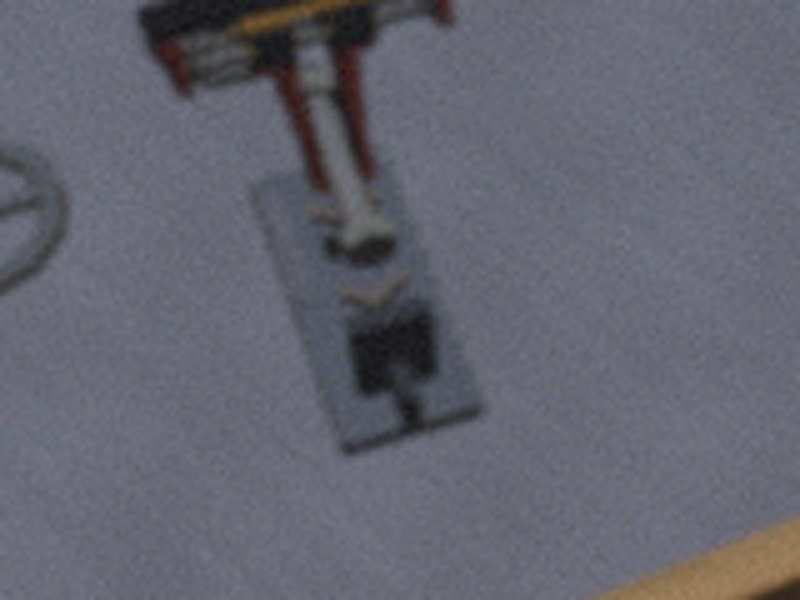

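The wrist picture shows the bolt held straight over the gauge, with the head at (316,170), the anvil behind it at (314,180), and vee lips at (292,222) and (340,222). The scene crop confirms the head faces the anvil. Next, the bolt's offset from the gauge within the same wrist view.

Run:
```python
from h import *
d=np.load("wrist3.npz");X=togau(fcloud(d));z=X[...,2]
st="tcp gauge frame"
from bench import state
s=state();print(st,togau(s["ee_pos"]), "nominal bolt origin",togau(s["ee_pos"]-ori(GY,T,0)[0][:,2]*(S-.008)))
w=X[140:300,240:400].reshape(-1,3)
def P(n,q): print(n,len(q),"x",np.percentile(q[:,0],[2,50,98]),"y",np.percentile(q[:,1],[2,98]),"mid",np.percentile(q[:,1],[2,98]).mean(),"z",np.percentile(q[:,2],[5,50,95]))
a=w[(w[:,2]>.08)&(w[:,2]<.093)&(w[:,0]>.05)&(w[:,0]<.1)];P("anvil top",a)
a=w[(w[:,2]>.03)&(w[:,2]<.08)&(w[:,0]>.05)&(w[:,0]<.1)];P("anvil face",a)
l=w[(w[:,2]>.05)&(w[:,2]<.07)&(w[:,0]>.015)&(w[:,0]<.05)];P("vee lips",l)
b=w[(w[:,2]>.01)&(w[:,2]<.02)&(abs(w[:,0])<.1)&(abs(w[:,1])<.07)];P("base",b)
b=b[(b[:,0]>.0)]
for x0 in(0,.02,.05,.07):
    q=b[(b[:,0]>x0)&(b[:,0]<x0+.02)]; 
    if len(q)>10:print("   base y at",x0,q[:,1].min(),q[:,1].max())
q=w[(w[:,2]>.11)&(w[:,2]<.16)&(abs(w[:,1])<.03)];P("bolt",q)
for x0 in np.arange(0,.056,.008):
    k=q[(q[:,0]>x0)&(q[:,0]<x0+.008)]
    if len(k)>10:print("  bolt x",round(x0,3),"y",np.percentile(k[:,1],[2,98]),"mid",np.percentile(k[:,1],[2,98]).mean(),"ztop",np.percentile(k[:,2],97))
# scene & top base/anvil from these
```

```text
tcp gauge frame [-0.0111  0.0001  0.1263] nominal bolt origin [-0.0117  0.0001  0.1271]
anvil top 289 x [0.0632 0.0689 0.0768] y [-0.0229  0.0268] mid 0.001935122119755715 z [0.0822 0.087  0.088 ]
anvil face 427 x [0.0628 0.0636 0.0645] y [-0.0226  0.0267] mid 0.002070855115941359 z [0.0318 0.0529 0.078 ]
vee lips 251 x [0.0282 0.0318 0.0368] y [-0.0198  0.0238] mid 0.0019998050451541585 z [0.0597 0.0644 0.067 ]
base 3251 x [0.0015 0.0529 0.0966] y [-0.0418  0.0462] mid 0.002190444257153243 z [0.0139 0.0152 0.0163]
   base y at 0 -0.042365611433628665 0.04709698383850361
   base y at 0.02 -0.04310976379456073 0.046896458313168604
   base y at 0.05 -0.04258178104607971 0.046749975218574366
   base y at 0.07 -0.042689672904653884 0.0470043601016079
bolt 7278 x [-0.0305  0.0009  0.0497] y [-0.0168  0.0168] mid 3.4337734477129025e-05 z [0.1284 0.1355 0.1543]
  bolt x 0.0 y [-0.017   0.0169] mid -2.0942725141019636e-05 ztop 0.13657015819705803
  bolt x 0.008 y [-0.0097  0.0097] mid -7.89770823694802e-06 ztop 0.13684949575640812
  bolt x 0.016 y [-0.0099  0.0099] mid -1.5208405936551796e-05 ztop 0.13658882266102432
  bolt x 0.024 y [-0.0088  0.01  ] mid 0.0006304732884550761 ztop 0.13668018105833762
  bolt x 0.032 y [-0.014   0.0144] mid 0.00019048232484926257 ztop 0.1422130604178425
  bolt x 0.04 y [-0.0141  0.0147] mid 0.0003203604622453683 ztop 0.143491096613982
  bolt x 0.048 y [-0.014   0.0144] mid 0.00021494427535398257 ztop 0.143597735228468
```

Run:
```python
from h import *
from bench import *
g=np.deg2rad(GY);gx=np.array([np.cos(g),np.sin(g),0]);gy=np.array([-gx[1],gx[0],0])
p=gau([-.0111+.007,.0001+.0021,.1263]); 
p0=state()["ee_pos"]
cmd=p+0; move_l(cmd,speed=.05)
hold(.2); e=state()["ee_pos"]; print("track err",e-cmd)
cmd=cmd-[0,0,.0600]; move_l(cmd,speed=.06);hold(.3)
f0=np.mean([ (hold(.05),state()["ft_force"])[1] for _ in range(4)],0);rep(state(),"low");print(f0)
for i in range(14):
    cmd=cmd-[0,0,.0005];move_l(cmd,speed=.02);hold(.1);f=state()["ft_force"]-f0
    if f[2]>2.0 or np.linalg.norm(f)>8:break
print("seat",i,f,togau(state()["ee_pos"]))
np.savez("st.npz",cmd=cmd,f0=f0)
d=get_image("wrist");np.savez("w4.npz",**{k:d[k] for k in("frame","depth","camera_matrix","view")});cv2.imwrite("pics/w4.png",d["frame"])
X=togau(fcloud(d));w=X[100:300,240:400].reshape(-1,3)
q=w[(w[:,2]>.055)&(w[:,2]<.081)&(abs(w[:,1]-.002)<.012)&(w[:,0]>.0)&(w[:,0]<.062)]
for x0 in np.arange(0,.062,.008):
    k=q[(q[:,0]>x0)&(q[:,0]<x0+.008)]
    if len(k)>10:print("  bolt x",round(x0,3),"y",np.percentile(k[:,1],[2,98]),"ztop",np.percentile(k[:,2],97))
print("head x",np.percentile(q[q[:,2]>.07][:,0],[90,98,100]))
```

```text
track err [-0.     -0.0001  0.    ]
low t 11.75 p [ 0.4832 -0.22    0.0663] F [-0.622  -0.4265 -5.162 ] gap 0.0194 ff 30.0
[-0.5023 -0.0007 -4.7853]
seat 6 [-0.8513  0.0755  5.6128] [-0.0041  0.0021  0.0633]
  bolt x 0.0 y [-0.0093  0.0133] ztop 0.07601037909266228
  bolt x 0.008 y [-0.0081  0.012 ] ztop 0.07352852784823224
  bolt x 0.016 y [-0.0078  0.0116] ztop 0.07356327477784082
  bolt x 0.024 y [-0.0091  0.0134] ztop 0.07360240261681018
  bolt x 0.032 y [-0.009   0.0134] ztop 0.07348389514346158
  bolt x 0.04 y [-0.0094  0.0135] ztop 0.07947434574942697
  bolt x 0.048 y [-0.0094  0.0136] ztop 0.08031315563887194
  bolt x 0.056 y [-0.009   0.0134] ztop 0.0802032095255183
head x [0.0534 0.0572 0.0588]
```

View pics/w4.png

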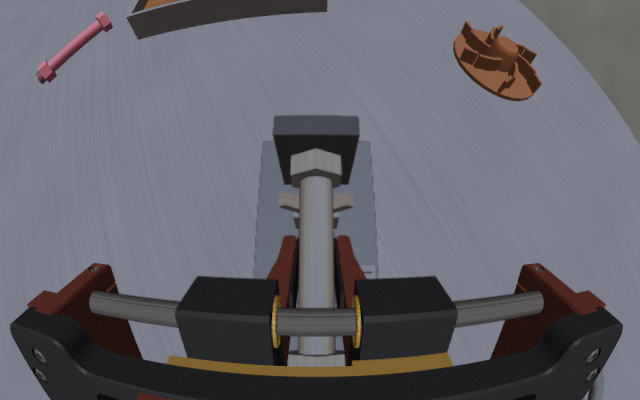

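The picture shows the bolt seated in the vees (lips at (290,203) and (343,203)), with the head at (316,165) a few mm short of the anvil face. The force agrees: the bolt's weight is now on the rests. Now I'll slide gently to the anvil.

Run:
```python
from h import *
from bench import *
g=np.deg2rad(GY);gx=np.array([np.cos(g),np.sin(g),0])
s=np.load("st.npz");cmd=s["cmd"];f0=s["f0"]
log=[]
for i in range(20):
    cmd=cmd+gx*.0005;move_l(cmd,speed=.02);hold(.1);st=state();f=(st["ft_force"]-f0)@gx;log.append(f)
    if i>2 and f<min(np.median(log[:-1]),0)-3.5:break
print(np.array(log),togau(st["ee_pos"]));rep(st)
np.savez("st.npz",cmd=cmd,f0=f0)
```

```text
[-3.7348 -3.5226 -5.3595 -5.3715 -6.5089 -5.304  -5.8311 -6.22   -5.9001
 -5.2411 -5.8344 -5.9139 -7.0359 -9.6225] [0.0013 0.0022 0.0631]
 t 19.15 p [ 0.4855 -0.2151  0.0631] F [-8.9443 -6.6076  4.0303] gap 0.0194 ff 30.0
```

```bash
cat >> h.py <<'E'
def headx(d):
    X=togau(fcloud(d));w=X[100:300,240:400].reshape(-1,3)
    q=w[(w[:,2]>.0705)&(w[:,2]<.0815)&(abs(w[:,1]-.002)<.008)&(w[:,0]>.03)&(w[:,0]<.07)]
    f=w[(w[:,2]>.05)&(w[:,2]<.08)&(abs(w[:,1]-.002)>.019)&(abs(w[:,1]-.002)<.024)&(w[:,0]>.055)&(w[:,0]<.07)]
    print("head hi-x",np.percentile(q[:,0],[90,97,99.5]),"head lo x",np.percentile(q[q[:,2]>.077][:,0],[1,5]),"anvil face",np.median(f[:,0]),len(f))
E
python3 - <<'E'
from h import *
from bench import *
headx(np.load("w4.npz"))
d=get_image("wrist");headx(d);np.savez("w5.npz",**{k:d[k] for k in("frame","depth","camera_matrix","view")})
g=np.deg2rad(GY);gx=np.array([np.cos(g),np.sin(g),0])
s=np.load("st.npz");cmd=s["cmd"];f0=s["f0"]
print("cmd x",togau(cmd)[0])
for i in range(3):
    cmd=cmd+gx*.0005;move_l(cmd,speed=.02);hold(.1);st=state();f=(st["ft_force"]-f0)@gx
    print(f,togau(st["ee_pos"])[0],st["ft_force"][2])
    if f<-16:break
np.savez("st.npz",cmd=cmd,f0=f0)
headx(get_image("wrist"))
E
```

```text
head hi-x [0.0635 0.0639 0.0642] head lo x [0.0451 0.0455] anvil face 0.0635261666410751 362
head hi-x [0.0622 0.0637 0.0641] head lo x [0.0504 0.0508] anvil face 0.06354979449188553 358
cmd x 0.002900000000000017
-11.346407315378324 0.0012693892480053095 4.669595518969042
-13.376341412599865 0.001299627318199091 5.123651920072255
-16.025259242407788 0.0013235839431462418 5.7033346232688915
head hi-x [0.062  0.0637 0.0641] head lo x [0.0505 0.0508] anvil face 0.0635148013200876 352
```

Contact confirmed: the tool stalls while the force rises, and the head's face (0.0505 + 0.013) is at the anvil's 0.0635. Now I'll relax, release, and retreat along the tool axis.

Run:
```python
from h import *
from bench import *
g=np.deg2rad(GY);gx=np.array([np.cos(g),np.sin(g),0])
cmd=np.load("st.npz")["cmd"]-gx*.0017+[0,0,.0004];move_l(cmd,speed=.02);hold(.1);rep(state(),"relax")
gripper_open();hold(.2);rep(state(),"open")
headx(get_image("wrist"))
M,_=ori(GY,T,0)
e=state()["ee_pos"]
move_l(e-M[:,2]*.04,speed=.08);move_l(e-M[:,2]*.13,speed=.15);hold(.4);rep(state(),"back")
d=get_image("wrist");cv2.imwrite("pics/w6.png",cv2.resize(d["frame"][60:310,200:460],None,fx=2.3,fy=2.3,interpolation=cv2.INTER_CUBIC))
X=togau(fcloud(d));w=X.reshape(-1,3)
q=w[(w[:,2]>.045)&(w[:,2]<.0825)&(abs(w[:,1]-.002)<.019)&(w[:,0]>-.09)&(w[:,0]<.0625)]
for x0 in np.arange(-.08,.064,.012):
    k=q[(q[:,0]>x0)&(q[:,0]<x0+.012)&(q[:,2]>.066)]
    if len(k)>10:print(round(x0,3),"y",np.percentile(k[:,1],[2,98]),"ztop",np.percentile(k[:,2],97))
k=q[(q[:,2]>.0765)&(q[:,0]>.03)];print("head lo",np.percentile(k[:,0],[1,5]))
f=w[(w[:,2]>.05)&(w[:,2]<.08)&(abs(w[:,1]-.002)>.019)&(abs(w[:,1]-.002)<.024)&(w[:,0]>.055)&(w[:,0]<.07)];print("anvil",np.median(f[:,0]))
```

```text
relax t 20.65 p [ 0.4856 -0.2151  0.0631] F [-7.3772 -5.8372  2.6645] gap 0.0193 ff 30.0
open t 21.98 p [ 0.4862 -0.2138  0.0632] F [-0.6075 -0.1284 -0.2461] gap 0.0879 ff 0.0
head hi-x [0.0619 0.0635 0.064 ] head lo x [0.0498 0.0503] anvil face 0.06349333226215365 366
back t 23.83 p [ 0.4522 -0.2839  0.1667] F [-0.3602 -0.1922  0.4305] gap 0.0879 ff 0.0
-0.08 y [-0.0065  0.0118] ztop 0.07396923553056796
-0.068 y [-0.0116  0.0169] ztop 0.08018743590911055
-0.056 y [-0.0118  0.0164] ztop 0.08010247791007485
-0.044 y [-0.0155  0.0194] ztop 0.07351047781833375
-0.032 y [-0.0152  0.0195] ztop 0.07347830496466358
-0.02 y [-0.0061  0.0104] ztop 0.0734637631278602
-0.008 y [-0.0063  0.0105] ztop 0.07380491412455559
0.004 y [-0.0064  0.0107] ztop 0.0737886587494115
0.016 y [-0.0065  0.0108] ztop 0.073512477787409
0.028 y [-0.0165  0.0206] ztop 0.07333560051384518
0.04 y [-0.011  0.015] ztop 0.07887837745156498
0.052 y [-0.0124  0.0161] ztop 0.08068741767606005
head lo [0.0505 0.0507]
anvil 0.06368996271039326
```

View pics/w6.png

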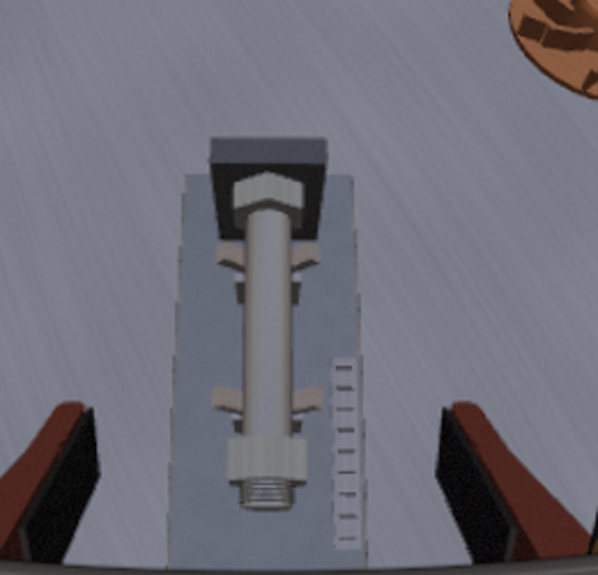

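The picture shows the bolt lying in both vees (near (265,400), far (268,258)), its head at (268,195) against the anvil face, and the open fingers well clear. Handing in.

```bash
python3 -c "
from bench import *
print(job_done())"
```

```text
the job is handed in; nothing more can be done
None
```

The long bolt lies in both vee rests with its head against the anvil (contact felt by force; the camera agrees to about half a millimetre), released and handed in after about 24 s, with no contact seen or felt with anything else.

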